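Ready the cooker and press in its knob

TASK

Get the gas cooker ready to light: lay the block battery in its open battery drawer and slide the drawer fully shut. Then turn the loose cooker knob so that the flat in its bore matches the flat of the bare spindle on the cooker's top, push it fully home and press it well down against the spring, as one does to light the burner. Finish while still holding the knob pressed down, and leave the other things on the table where they are.

Things in the scene. Friction and masses are not known exactly. Their poses are not given: they have to be found in the camera images.
- cooker: Single-burner table-top gas cooker, steel, fixed, 320 mm deep (x), 300 wide (y), flat top 75 above the table. Origin: centre of its underside; front = its -x side, towards the robot. Burner and pan supports up to 105 mm high, within 92 mm of x = +50, y = 0. Battery drawer in the front at y = +70; bare spindle on the top at x = -105, y = -80.
- battery_drawer (a joint): How far the grey plastic battery drawer is open, in m: 0 = shut, starts 0.08 to 0.10 open. It slides along the cooker's x axis (pushing it towards the cooker's +x shuts it) with about 1.5 N of friction, stays where it is left, and stops hard at 0.
- drawer_floor (a point): Middle of the drawer's inner floor, 14 mm above the table; moves with the drawer; axes as the cooker's (x into the cooker, z up). Tray inside 94 mm long (x), 100 wide (y), open on top; side and rear walls 12 mm high, 4 thick; front panel 36 mm above the tray floor. The part under the cooker's top is out of reach from above; the slot's ceiling is 55 mm above the table.
- drawer_front (a point): Middle of the outer face of the drawer's front panel, 28 mm above the table; moves with the drawer; axes as the cooker's. Panel flat, 116 mm wide, 6 thick, from 6 to 50 mm above the table, no handle; push anywhere on it. When shut, this face is 6 mm in front of the cooker's front face.
- battery: Block battery lying flat on the table, dark metal with a black band near one end: 46 mm long (x), 26 wide (y), 17.5 high, about 46 g; two 3 mm snap terminals at the +x end. Origin: centre of its underside. Either end may go first into the drawer.
- knob: Black knob standing bore down, 45 g: round skirt 44 mm across, 18 high; on it a grip bar 12 mm wide (y), 18 to 36 mm above the underside, from x = -22 to its pointed nose at x = +28. Origin: centre of the underside, z up. D bore 14 mm deep, 16 across, chamfered, its flat 4.5 mm from the axis at +x, under the nose. Starts with the nose within 0.8 rad of straight away from the robot.
- spindle_tip (a point): Centre of the top of the steel D-spindle, 101 mm above the table unpressed, 26 above the cooker's top; moves with it. z up, x to the flat's side. 14 mm across, flat 3.5 mm from the axis, 2 mm chamfer. A thin dark tab at its foot points 32 mm out to the flat's side. Knob home: its underside 14 mm below this point, x axes alike; it goes on only if they agree within about 0.15 rad.
- valve (a joint): Angle of the spindle about its axis relative to the cooker, rad, positive anticlockwise from above: 0 = flat towards the cooker's +x; starts between -0.6 and 0.6. It is stiff (about 0.15 N m) and need not be turned.
- spindle (a joint): How far the spindle is pressed down, m: 0 = released, 0.008 = hard stop. A spring pushes it up: it starts to move at about 2 N, needs about 5 N at 4 mm and 8 N at the stop.
- mug: Blue mug, 80 mm across, 90 mm high, leave alone. Origin: centre of its underside.
- bowl: White bowl, 130 mm across, 60 mm high, leave alone. Origin: centre of its underside.
- tape_roll: Empty cardboard tape core lying flat, 90 mm across, 25 mm high, leave alone. Origin: centre of its underside.
- spoon: Steel spoon lying flat, leave alone. Origin: underside, near its middle.
- jar: Jar with a steel cap, 70 mm across, 100 mm high, leave alone. Origin: centre of its underside.
- soap_box: Small cardboard box 90 x 60 x 35 mm, leave alone. Origin: centre of its underside.
- tea_cup: White tea cup, 72 mm across, 55 mm high, leave alone. Origin: centre of its underside.
Things that resemble listed ones, but are neither listed nor needed, are in the scene too. Of the things that look like the battery, take the one that is farthest to the robot's right at the start. What is meant by the knob is not green, and is the smaller of those in its own colour.

How it is judged:
By the outcome, as a careful person would: the job done as asked, in the order asked, and still so for the second after the job is handed in, while the arm keeps its last pose, push and grip.
It also fails if it takes over 72 s, if anything falls off the work surface, if the arm or the gripper's body presses on something with over 40 N, if the wrist force passes 120 N, or if a joint passes its speed limit or range.

ROBOT

A 6-joint arm with a two-finger parallel gripper is mounted at the origin on the work surface. World frame = base frame: x ahead of the robot, y to its left, z up, the work surface at z = 0. Lengths are in m, angles in rad, forces in N, time in s.
With the tool pointing down it reaches from about 0.25 to 0.775 m from the base axis. Payload 4 kg.
Tool frame: the origin (TCP) lies midway between the tips of the shut fingers; the grasp point (between the pads) lies 19 mm behind it; z points along the fingers, y is the direction in which the jaws open and shut (so a half turn about z gives the same grasp; the last joint's range is limited). The gripper opens to 94 mm and grips with 3 to 60 N. Pads are 16 mm wide; open, the fingers measure 119 mm over their backs; the gripper's body (75 mm by 177 mm) begins 78 mm behind the grasp point.
Start: joints at [-1.271, 0.087, 1.371, -0, 1.684, -0.103], TCP at [0.216, -0.506, 0.206] pointing down, gripper open.
Joint ranges: [-3.1, 3.1], [-0.76, 2.03], [0.27, 2.55], [-1.08, 4.22], [0.17, 2.65], [-2.57, 2.57]. Speed limits (rad/s): [2.79, 2.79, 3.14, 3.14, 3.14, 3.14].

INTERFACE

Orientations are given as [roll, pitch, yaw] about the fixed x, y, z axes, in that order (R = Rz(yaw) Ry(pitch) Rx(roll)).
In Python, from bench import get_obs, snapshot, ticket gives the robot as it stands.
- The arm moves only by the shell command python3 -m creep 'ROWS' [OPENING]. ROWS is JSON, a list that holds one entry, the list of rows, each a list of 4 numbers: the shift along the tool's x, y, z in mm, then the turn about the tool's z in degrees. A call has 1 to 8 rows; each row shifts and turns the commanded pose from where the row before left it, along the tool's axes as they then stand; what a row does not reach is not made up. A row lasts 1/8 s, in which the tool goes at most 62.5 mm and 10.7 degrees, less where a joint would pass 70% of its speed; a pose out of reach is approached as far as the arm can. A call with a gripper value outside its range is refused whole. OPENING is the opening, from 0 (shut) to 1 (fully open), set as the call begins (- or left out, the last holds). The fingers move at their own pace and stop on an object; the grip force is fixed at half the most. Time passes only in rows, so rows that do not move let the fingers close. It gives the time, the measured TCP pose, the force and the opening at its end, in the units of the state.
- get_obs(): the state, without advancing time (a new reading comes with each control period).
- snapshot(name): name is "scene" or "side" or "wrist"; returns a dict with "color" (480x640x3 uint8, red, green, blue), "depth" (480x640 float32, m along the optical axis (not along the pixel's ray), 0 where there is no reading), "fx", "fy", "cx", "cy" (pixels), "extrinsics" (4x4, takes a point from world to camera coordinates). Camera axes: x right, y down, z forward; pixel columns grow to the right and rows downward; lengths in m; the calibration is good to about 2 mm. A picture is of the moment at which its call begins.
- ticket.close_job(): hands the job in, once; it reports no verdict.
The state is a dict: "time": time; "joint_positions": joint angles; "qvel": joint speeds; "joint_torque": joint torques, N m; "tool_pos": TCP position; "ee_rot": TCP orientation; "wrist_force": force on the tool from outside, world axes, zero at the start; "wrist_torque": the same for the moment, N m; "width": finger opening in m.
Only numpy, scipy, OpenCV 4.12 (cv2) and the standard library are available. Lean on these libraries where they do the work, as an engineer would, in place of code of your own. Each camera call takes 0.05 s, during which the arm holds its last target. There are 200 camera calls.

## Working session

There is one attempt and no reset: what is moved stays moved. The work goes in short steps, Python scripts to look and compute and a shell command to move; the robot and the scene stay as the last step left them, time stands still between calls to the robot, and variables do not carry over. Pictures are saved under pics/ and viewed, on a budget of 10 in all, crops included, one or two more only if the job needs it, and the job is handed in when it is done.

```bash
mkdir -p pics; ls; cat > h.py <<'E'
import numpy as np,cv2,sys
from bench import get_obs,snapshot,ticket
def snap(n,f):
    s=snapshot(n); np.savez('pics/'+f+'.npz',**s); cv2.imwrite('pics/'+f+'.png',s['color'][...,::-1]); return s
def load(f): return dict(np.load('pics/'+f+'.npz'))
def cloud(s):
    v,u=np.mgrid[:480,:640]; d=s['depth']
    P=np.stack([(u-s['cx'])/s['fx']*d,(v-s['cy'])/s['fy']*d,d],-1)
    E=s['extrinsics']; W=(P-E[:3,3])@E[:3,:3]; W[d<=0]=np.nan; return W
E
python3 - <<'E'
from h import *
o=get_obs();print({k:np.round(v,3) for k,v in o.items()})
a=snap('scene','scene0');b=snap('side','side0')
for s in(a,b): E=s['extrinsics'];print(np.round(-E[:3,:3].T@E[:3,3],3),np.round(E[2,:3],2),s['fx'])
E
```

```text
pics
{'time': np.float64(0.0), 'joint_positions': array([-1.271,  0.088,  1.372,  0.   ,  1.684, -0.103]), 'qvel': array([-0.001, -0.002,  0.001,  0.   , -0.001,  0.001]), 'joint_torque': array([ 1.0000e-03, -3.4018e+01, -3.0242e+01,  7.2000e-02,  3.3000e-02,
       -0.0000e+00]), 'tool_pos': array([ 0.215, -0.505,  0.204]), 'ee_rot': array([-3.139, -0.   ,  0.403]), 'wrist_force': array([-0.631, -0.64 , -0.41 ]), 'wrist_torque': array([-0.022,  0.006,  0.017]), 'width': np.float64(0.094)}
[ 1.262 -0.285  1.224] [-0.51  0.22 -0.83] 541.7304594159481
[ 0.038 -0.872  1.185] [ 0.32  0.6  -0.73] 498.40735068549463
```

View pics/scene0.png

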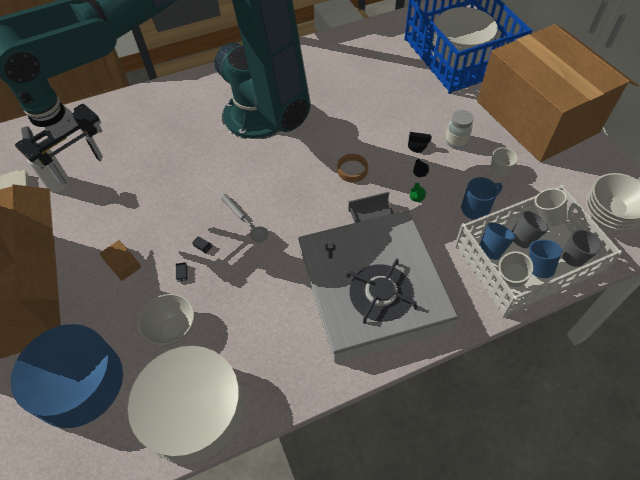

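The scene camera faces the robot. Candidates:
- Battery: (203,244) and (182,271).
- Knob: black at (419,142), black at (421,168), green at (417,191). The smaller black one looks like (421,168).

The open drawer is at about (371,205) and the spindle at (331,248). I'll measure these and check them in one close crop.

```bash
python3 - <<'E'
from h import *
for f in('scene0','side0'):
    s=load(f);W=cloud(s);col=s['color'].astype(int);print(f)
    E=s['extrinsics']
    # dark blobs near table
    z=W[...,2];m=(col.max(2)<75)&(z>0.005)&(z<0.05)&(W[...,0]>.1)&(W[...,0]<.9)&(abs(W[...,1])<.6)
    n,l,st,c=cv2.connectedComponentsWithStats(m.astype(np.uint8))
    for i in range(1,n):
        if st[i,4]>25:
            p=W[l==i];print(st[i],np.round(c[i]),'mean',np.round(np.nanmedian(p,0),3),'min',np.round(np.nanmin(p,0),3),'max',np.round(np.nanmax(p,0),3))
    m=abs(z-.075)<.006
    m&=(W[...,0]>.2)&(W[...,0]<1)&(abs(W[...,1])<.6)
    n,l,st,c=cv2.connectedComponentsWithStats(m.astype(np.uint8));i=1+np.argmax(st[1:,4]);p=W[l==i]
    r=cv2.minAreaRect(p[:,:2].astype(np.float32)*1000);print('cooker',st[i],r,np.median(p[:,2]))
s=load('scene0')['color'][...,::-1]
a=cv2.resize(s[225:285,165:225],(400,400),interpolation=2);b=cv2.resize(s[130:205,382:457],(400,400),interpolation=2)
cv2.imwrite('pics/crop.png',np.hstack([a,b]))
E
```

```text
scene0
[255 128  22  10  70] [265. 133.] mean [ 0.103 -0.003  0.013] min [ 0.1   -0.037  0.005] max [0.112 0.032 0.022]
[408 132  24  20 333] [418. 141.] mean [0.343 0.394 0.029] min [0.312 0.368 0.005] max [0.364 0.431 0.05 ]
[337 154  31  28 310] [354. 165.] mean [0.327 0.189 0.02 ] min [0.293 0.137 0.005] max [0.386 0.222 0.033]
[414 159  15  18 200] [421. 168.] mean [0.433 0.355 0.022] min [0.389 0.336 0.005] max [0.455 0.388 0.042]
[411 183  15  19 162] [419. 192.] mean [0.508 0.304 0.025] min [0.48  0.287 0.005] max [0.53  0.333 0.043]
[470 186  23  13 180] [480. 193.] mean [0.581 0.459 0.033] min [0.568 0.427 0.006] max [0.616 0.473 0.05 ]
[349 193  40  30 589] [369. 205.] mean [0.487 0.161 0.019] min [0.473 0.102 0.007] max [0.527 0.218 0.05 ]
[462 195  31  24 269] [473. 210.] mean [0.63  0.402 0.029] min [0.565 0.391 0.005] max [0.649 0.455 0.05 ]
[529 220  11  10  34] [534. 224.] mean [0.739 0.517 0.047] min [0.722 0.51  0.041] max [0.757 0.523 0.05 ]
[250 225  18  17 152] [258. 234.] mean [ 0.442 -0.15   0.01 ] min [ 0.41  -0.171  0.005] max [ 0.474 -0.124  0.021]
[494 230
[... 1251 characters left out ...]
412231445312, 60.364173889160156), (300.8988037109375, 324.1619873046875), 82.39909362792969) 0.07566470579273152
side0
[205 200  14  20 174] [212. 211.] mean [0.33  0.382 0.026] min [0.307 0.368 0.005] max [0.356 0.424 0.05 ]
[235 202  12  15 129] [241. 209.] mean [0.422 0.351 0.021] min [0.401 0.335 0.005] max [0.446 0.369 0.043]
[289 221  22  25 248] [302. 232.] mean [0.555 0.164 0.015] min [0.526 0.096 0.007] max [0.58  0.214 0.029]
[280 228   9  18  41] [284. 236.] mean [0.498 0.17  0.014] min [0.489 0.135 0.009] max [0.507 0.213 0.022]
cooker [ 297  183  129   87 5976] ((710.45458984375, 58.038177490234375), (308.31451416015625, 322.9537353515625), 82.3945541381836) 0.07521055063892221
```

View pics/crop.png

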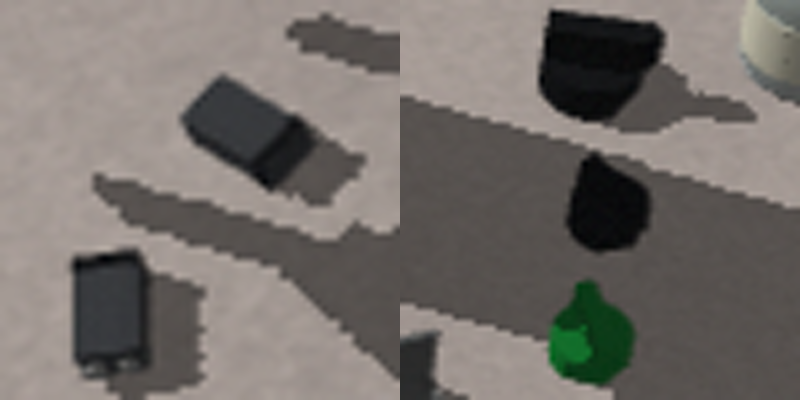

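View pics/side0.png

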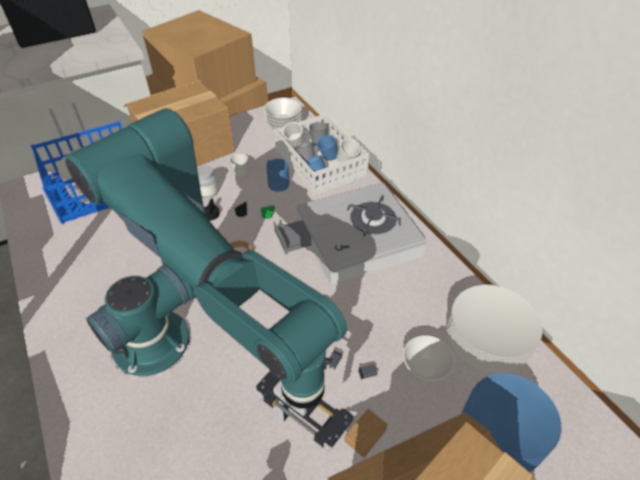

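I choose the battery at (182,271): y = -0.368 against -0.297, and its two snap terminals are visible. I choose the knob at (421,168): black and smaller than the one at (419,142). The side view agrees with both. Next I'll get the battery's axis and the wrist camera geometry.

```bash
cat >> h.py <<'E'
def tool():
    o=get_obs(); r=o['ee_rot']; p=o['tool_pos']; return p,r[2],o
def go(x,y,z,yaw):
    "remaining shift in tool axes mm, turn deg"
    p,a,o=tool(); d=np.array([x,y,z])-p; t=(yaw-a+np.pi)%(2*np.pi)-np.pi
    print('tcp',np.round(p,4),'yaw',round(a,3),'tilt',np.round(o['ee_rot'][:2],3),'row total (shift first, then turn):',np.round([1000*(d[0]*np.cos(a)+d[1]*np.sin(a)),1000*(d[0]*np.sin(a)-d[1]*np.cos(a)),-1000*d[2],-np.degrees(t)],1),'F',np.round(o['wrist_force'],1),'w',round(float(o['width']),4),'t',o['time'])
def region(s,cx,cy,r,z0,z1,dark=None):
    W=cloud(s); m=(np.hypot(W[...,0]-cx,W[...,1]-cy)<r)&(W[...,2]>z0)&(W[...,2]<z1)
    if dark: m&=s['color'].max(2)<dark
    return W[m],m
def rect(P):
    c,wh,a=cv2.minAreaRect((P[:,:2]*1000).astype(np.float32)); a=a if wh[0]>wh[1] else a+90
    return np.round(c,1),np.round(sorted(wh),1),round(a%180,1)
E
python3 - <<'E'
from h import *
s=load('scene0')
P,m=region(s,.475,-.368,.04,.013,.024);print(rect(P),len(P))
go(.475,-.368,.2,0.4)
w=snap('wrist','w0');E=w['extrinsics'];print(np.round(-E[:3,:3].T@E[:3,3],3),np.round(E,2),w['fx'])
E
```

```text
(array([ 473.2, -369. ]), array([26.5, 48.9]), 166.0) 171
tcp [ 0.2154 -0.5055  0.2044] yaw 0.403 tilt [-3.14 -0.  ] row total (shift first, then turn): [ 2.927e+02 -2.480e+01  4.400e+00  2.000e-01] F [ 0.6 -0.1  1.5] w 0.0939 t 0.1
[ 0.285 -0.476  0.384] [[ 0.39 -0.92 -0.   -0.55]
 [-0.89 -0.38  0.26 -0.03]
 [-0.24 -0.1  -0.97  0.39]
 [ 0.    0.    0.    1.  ]] 422.560169860242
```

```bash
python3 -m creep '[[[49,-4,0,0],[49,-4,0,0],[49,-4,0,0],[49,-4,0,0],[49,-4,0,0],[48,-5,0,0],[0,0,20,9],[0,0,20,9]]]' 0.55; python3 -m creep '[[[0,0,0,9.5],[0,0,0,9.5],[0,0,0,0]]]'
python3 - <<'E'
from h import *
w=snap('wrist','w1')
P,m=region(w,.475,-.368,.045,.012,.024);print(rect(P),len(P),np.median(P[:,2]))
c=rect(P)[0]/1000
go(c[0],c[1],.012,np.radians(rect(P)[2]-180 if rect(P)[2]>90 else rect(P)[2]))
E
```

```text
time: 1.15
tool_pos: [0.4761, -0.3674, 0.1646]
ee_rot: [-3.141, 0.0, 0.085]
wrist_force: [-0.0, -0.3, -1.1]
width: 0.0517
time: 1.52
tool_pos: [0.4752, -0.368, 0.1649]
ee_rot: [-3.141, 0.001, -0.241]
wrist_force: [-0.4, -0.1, -0.6]
width: 0.0521
(array([ 472.4, -369.4]), array([25.8, 48.5]), 165.8) 1891 0.017522073242646357
tcp [ 0.4752 -0.368   0.1651] yaw -0.24 tilt [-3.141e+00  1.000e-03] row total (shift first, then turn): [ -2.4   2.  153.1   0.4] F [-0.1 -0.3 -0.1] w 0.0516 t 1.575
```

View pics/w1.png

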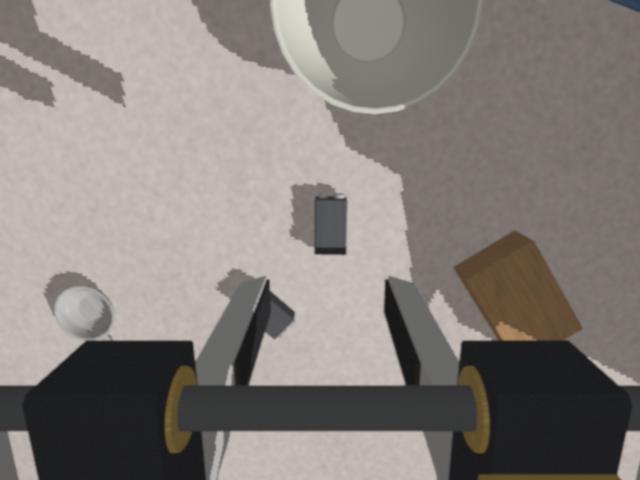

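The battery is at (330,225), lying flat, between the fingers, with the spoon and the other battery clear of them. Descending.

```bash
python3 -m creep '[[[-2.5,2,30,0],[0,0,40,0],[0,0,40,0],[0,0,40,0],[0,0,9,0],[0,0,0,0]]]'; python3 -m creep '[[[0,0,0,0],[0,0,0,0],[0,0,0,0],[0,0,-20,0],[0,0,-40,0],[0,0,-40,0]]]' 0
python3 - <<'E'
from h import *
s=snap('scene','scene1')
W=cloud(s);c,sn=np.cos(np.radians(-7.6)),np.sin(np.radians(-7.6))
def loc(P): d=P-np.array([.712,.059,0]);return np.stack([d[...,0]*c+d[...,1]*sn,-d[...,0]*sn+d[...,1]*c,d[...,2]],-1)
L=loc(W)
m=(abs(L[...,2]-.0755)<.004)&(abs(L[...,0])<.2)&(abs(L[...,1])<.18);r=rect(W[m]);print('cooker',r)
m=(L[...,0]<-.17)&(L[...,0]>-.3)&(abs(L[...,1]-.07)<.08)&(L[...,2]>.04)&(L[...,2]<.055);P=L[m];print('panel top',len(P),np.round(np.percentile(P,[3,50,97],axis=0),4),rect(W[m]))
m=(abs(L[...,0]+.105)<.05)&(abs(L[...,1]+.08)<.05)&(L[...,2]>.094)&(L[...,2]<.108);P=L[m];print('tip',len(P),np.round(np.median(P,0),4),np.round(np.median(W[m],0),4))
m=(abs(L[...,0]+.105)<.05)&(abs(L[...,1]+.08)<.05)&(s['color'].max(2)<60)&(L[...,2]<.09);P=L[m];print('tab',len(P),np.round(np.percentile(P,[5,50,95],axis=0),4))
p,a,o=tool();print(o['width'],p,a)
E
```

```text
time: 2.33
tool_pos: [0.4725, -0.3696, 0.0067]
ee_rot: [-3.142, 0.0, -0.242]
wrist_force: [-0.3, -0.6, 1.0]
width: 0.0519
time: 3.08
tool_pos: [0.4722, -0.3693, 0.1074]
ee_rot: [-3.141, 0.001, -0.243]
wrist_force: [0.1, 0.3, 0.0]
width: 0.0258
cooker (array([714.4,  60. ]), array([300.2, 322.2]), 172.5)
panel top 150 [[-0.2462  0.0173  0.0404]
 [-0.2413  0.0713  0.0477]
 [-0.2378  0.1242  0.0529]] (array([480.9, 161.4]), array([ 11.4, 113.2]), 82.3)
tip 24 [-0.1019 -0.0786  0.0994] [ 0.6001 -0.0048  0.0994]
tab 19 [[-0.1038 -0.0876  0.0738]
 [-0.0978 -0.0717  0.0774]
 [-0.0745 -0.0668  0.0795]]
0.025767186040919557 [ 0.47496586 -0.3717791   0.11485502] -0.242735146059591
```

```bash
python3 - <<'E'
from h import *
go(.5252,.1555,.145,-.131)
E
```

```text
tcp [ 0.475  -0.3718  0.1149] yaw -0.243 tilt [ 3.136 -0.01 ] row total (shift first, then turn): [ -78.  -523.9  -30.1   -6.4] F [ 2.  -1.3  3.4] w 0.0258 t 3.125
```

```bash
python3 -m creep '[[[-8,-54,-10,0],[-8,-54,-10,0],[-8,-54,-10,0],[-8,-54,0,0],[-8,-54,0,0],[-8,-54,0,0],[-8,-54,0,0],[-8,-54,0,0]]]'; python3 -m creep '[[[-8,-54,0,0],[-6,-38,0,-6.4],[0,0,0,0],[0,0,0,0]]]'
python3 - <<'E'
from h import *
w=snap('wrist','w2')
P,m=region(w,.52,.16,.09,.0405,.055);print('paneltop',rect(P),len(P),np.median(P[:,2]))
P,m=region(w,.71,.06,.25,.072,.079);e=np.array([.9914,-.1305]);t=P[:,:2]@e;print('cooker front edge t',np.percentile(t,[.1,.5,1,2]))
P,m=region(w,.52,.16,.06,.010,.018);print('floor',rect(P),len(P))
go(.5252,.1555,.02,-.131)
E
```

```text
time: 4.12
tool_pos: [0.5143, 0.067, 0.1367]
ee_rot: [-3.141, -0.001, -0.243]
wrist_force: [1.2, -0.7, 0.5]
width: 0.0252
time: 4.62
tool_pos: [0.5227, 0.1574, 0.1363]
ee_rot: [3.141, 0.0, -0.132]
wrist_force: [0.3, -0.5, -0.7]
width: 0.0256
paneltop (array([479.9, 162.3]), array([  6.3, 115.5]), 82.3) 474 0.049070254759683525
cooker front edge t [0.53980366 0.54003508 0.54069867 0.54186385]
floor (array([518.8, 156.9]), array([ 74.7, 100.7]), 82.4) 10871
tcp [0.5228 0.157  0.1364] yaw -0.133 tilt [ 3.141 -0.   ] row total (shift first, then turn): [ 2.600e+00  1.100e+00  1.164e+02 -1.000e-01] F [0.3 0.4 0.7] w 0.0258 t 4.675
```

View pics/w2.png

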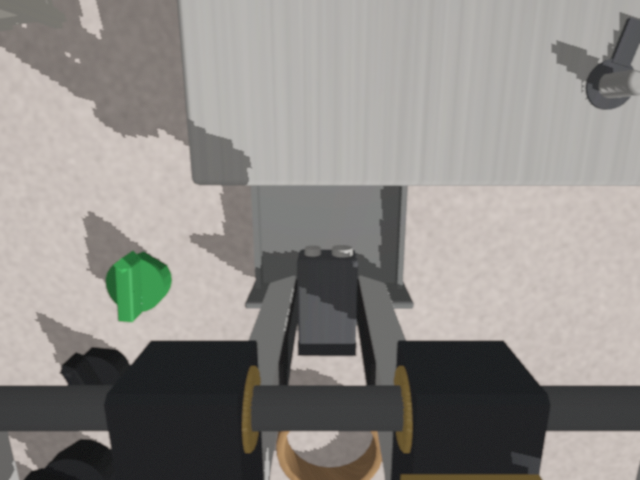

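The battery is held above the open tray. Tray corners are at about (255,185), (400,185) and (410,300), and the target is the tray's middle. Lowering and releasing.

```bash
python3 -m creep '[[[1.5,0.5,40,0],[0,0,40,0],[0,0,30,0],[0,0,6,0],[0,0,0,0],[0,0,0,0]]]'; python3 -m creep '[[[0,0,0,0],[0,0,0,0],[0,0,0,0],[0,0,-15,0],[0,0,-45,0],[0,0,-45,0],[0,0,-10,0]]]' 0.5
python3 - <<'E'
from h import *
w=snap('wrist','w3')
P,m=region(w,.524,.156,.04,.022,.040);print('battery',rect(P),len(P),np.median(P[:,2]))
P,m=region(w,.49,.16,.085,.0415,.055);print('paneltop',rect(P),len(P))
go(.44,.1675,.03,-.131)
E
```

```text
time: 5.42
tool_pos: [0.5248, 0.156, 0.0211]
ee_rot: [3.141, -0.001, -0.133]
wrist_force: [-0.0, -0.4, 1.1]
width: 0.0261
time: 6.3
tool_pos: [0.5267, 0.1578, 0.1408]
ee_rot: [-3.139, -0.009, -0.131]
wrist_force: [-0.2, -0.3, 0.4]
width: 0.047
battery (array([516.4, 157.8]), array([25.7, 64.4]), 172.3) 2450 0.03151411105435101
paneltop (array([482.2, 164.7]), array([ 6.3, 71.5]), 81.9) 1167
tcp [0.5262 0.1577 0.1399] yaw -0.131 tilt [-3.139 -0.007] row total (shift first, then turn): [-86.7   1.5 109.9  -0. ] F [0.9 0.5 0. ] w 0.0469 t 6.35
```

```bash
python3 -m creep '[[[-49,1,0,0],[-49,1,0,0],[0,0,40,0],[0,0,40,0],[0,0,32,0],[0,0,0,0]]]' 0; python3 -m creep '[[[18,0,0,0],[18,0,0,0],[18,0,0,0],[18,0,0,0],[18,0,0,0],[18,0,0,0],[0,0,0,0]]]'
python3 - <<'E'
from h import *
p,a,o=tool();print('t tcp',p@[.9914,-.1305,0]);go(.53,.155,.03,-.131)
E
```

```text
time: 7.1
tool_pos: [0.4229, 0.1671, 0.0194]
ee_rot: [3.138, 0.009, -0.131]
wrist_force: [-1.2, 0.8, 0.6]
width: 0.0004
time: 7.98
tool_pos: [0.5367, 0.1535, 0.0246]
ee_rot: [-3.141, -0.003, -0.133]
wrist_force: [0.6, 0.9, -0.5]
width: 0.0004
t tcp 0.5120826695703302
tcp [0.5367 0.1535 0.0246] yaw -0.133 tilt [-3.141e+00 -3.000e-03] row total (shift first, then turn): [-6.9 -0.6 -5.4 -0.1] F [ 0.6  0.9 -0.5] w 0.0004 t 7.975
```

```bash
python3 -m creep '[[[6,0,0,0],[4,0,0,0],[3,0,0,0],[0,0,0,0]]]'; python3 -m creep '[[[2,0,0,0],[2,0,0,0],[0,0,0,0]]]'
```

```text
time: 8.48
tool_pos: [0.547, 0.1522, 0.0235]
ee_rot: [3.142, -0.001, -0.131]
wrist_force: [-0.9, -0.6, -0.2]
width: 0.0006
time: 8.85
tool_pos: [0.5478, 0.1521, 0.0235]
ee_rot: [3.141, 0.007, -0.131]
wrist_force: [-8.8, -0.8, 6.5]
width: 0.0004
```

Force rose sharply where "shut" was expected. One more firm push, then back off, rise and check.

```bash
python3 -m creep '[[[2,0,0,0],[0,0,0,0],[0,0,0,0]]]'; python3 -m creep '[[[-12,0,0,0],[-30,0,0,0],[0,0,-40,0],[0,0,-50,0],[0,0,-50,0],[0,0,0,0]]]'
python3 - <<'E'
from h import *
w=snap('wrist','w4');e=np.array([.9914,-.1305])
P,m=region(w,.53,.155,.08,.045,.056);print('paneltop',rect(P),len(P)) if len(P)>5 else print('no panel');t=P[:,:2]@e;print(np.percentile(t,[3,50,97]))
P,m=region(w,.71,.06,.25,.072,.079);t=P[:,:2]@e;print('front edge',np.percentile(t,[.1,1]))
s=snap('scene','scene2')
go(.43,.353,.22,.6)
P,m=region(s,.43,.353,.04,.03,.045,75);print('bar',rect(P),len(P),np.max(P[:,2]))
E
```

```text
time: 9.22
tool_pos: [0.5478, 0.152, 0.0235]
ee_rot: [3.141, 0.011, -0.131]
wrist_force: [-12.6, 0.7, 10.2]
width: 0.0004
time: 9.98
tool_pos: [0.5144, 0.1575, 0.1693]
ee_rot: [-3.138, -0.012, -0.131]
wrist_force: [-0.6, -0.3, 0.8]
width: 0.0008
paneltop (array([559.7, 151.2]), array([  4. , 114.9]), 82.2) 847
[0.53309163 0.53527149 0.53673731]
front edge [0.53931572 0.54069385]
tcp [0.5114 0.1569 0.1637] yaw -0.131 tilt [-3.141e+00 -2.000e-03] row total (shift first, then turn): [-106.4 -183.7  -56.3  -41.9] F [-0.2  0.1 -0.7] w 0.0009 t 10.075
bar (array([429.4, 360.4]), array([15.7, 47.3]), 13.1) 62 0.0418536388313363
```

View pics/w4.png

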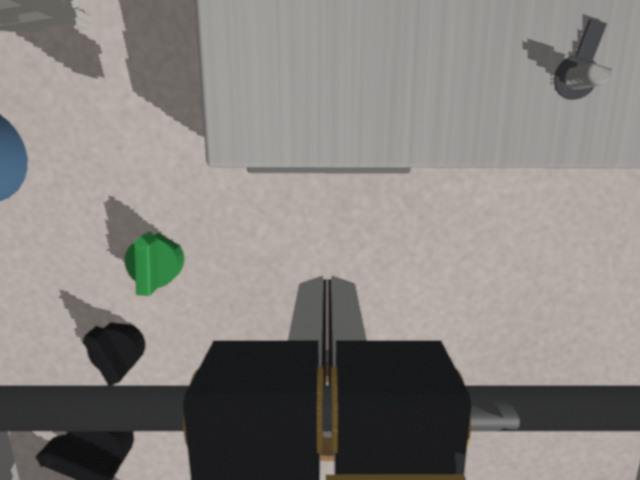

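The drawer is shut: its face is 6 mm ahead of the cooker's front edge, and the panel strip is at (330,168). The spindle is at about (590,75) with its tab pointing up and slightly right. The knob is at about (115,350). Moving over it.

```bash
python3 -m creep '[[[-34,-46,-10,0],[-34,-46,-10,0],[-34,-46,-10,0],[-34,-46,0,0],[0,0,0,0],[0,0,0,0]]]' 0.45
python3 - <<'E'
from h import *
w=snap('wrist','w5')
P,m=region(w,.43,.353,.05,.029,.045);print('bar',rect(P),len(P),np.median(P[:,2]))
P2,m2=region(w,.43,.353,.05,.006,.045);print('all',rect(P2))
hull=P[:,:2];c=hull.mean(0);u=np.linalg.svd(hull-c,full_matrices=False)[2][0];print(np.degrees(np.arctan2(u[1],u[0])),c)
a=(hull-c)@u;b=(hull-c)@[-u[1],u[0]]
for lo in np.arange(-.03,.03,.006):
    k=(a>lo)&(a<lo+.006)
    if k.sum()>5: print(round(lo,3),np.round(np.percentile(b[k],[2,98])*1000,1))
P3,_=region(w,.43,.353,.05,.0155,.0205);print('skirt',len(P3),cv2.minEnclosingCircle((P3[:,:2]*1000).astype(np.float32)))
go(c[0],c[1],.1,np.arctan2(u[1],u[0]))
cv2.imwrite('pics/w5b.png',w['color'][100:460,100:560,::-1])
E
```

```text
time: 10.82
tool_pos: [0.3999, 0.3563, 0.1914]
ee_rot: [3.138, 0.002, -0.131]
wrist_force: [-0.8, -0.7, 0.3]
width: 0.0423
bar (array([428.2, 360.5]), array([12.1, 49.5]), 14.1) 894 0.0358495147932207
all (array([425.6, 359.8]), array([43.3, 43.5]), 148.2)
-165.88036284340473 [0.42767397 0.36014195]
-0.03 [-1.5  0.8]
-0.024 [-5.5  5.1]
-0.018 [-5.9  5.6]
-0.012 [-5.9  5.7]
-0.006 [-5.8  5.7]
-0.0 [-5.9  5.7]
0.006 [-5.9  5.7]
0.012 [-5.8  5.8]
0.018 [-5.9  5.7]
skirt 1336 ((428.39251708984375, 360.91326904296875), 24.69409942626953)
tcp [0.4004 0.3559 0.1918] yaw -0.132 tilt [3.139e+00 1.000e-03] row total (shift first, then turn): [ 26.5  -7.8  91.8 158.3] F [ 0.1 -0.1 -0.8] w 0.0423 t 10.875
```

View pics/w5.png

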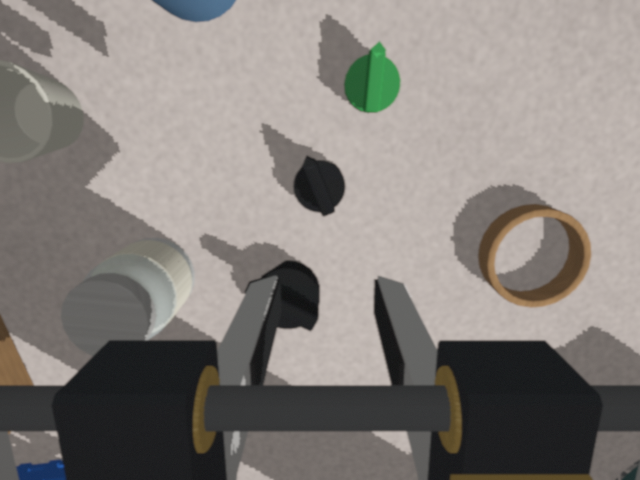

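The knob is at (320,186) with its nose up-left at (308,158). The larger black one is at (295,295) and the green one at (372,80). Bar width 12 mm, height 36 mm and skirt about 43 mm all match. Nose yaw is 14.1°.

```bash
python3 -m creep '[[[24.5,-7,20,0],[0,0,40,-10],[0,0,40,-10],[0,0,30,-1.7],[0,0,0,0],[0,0,0,0]]]'
python3 - <<'E'
from h import *
w=snap('wrist','w6')
P,m=region(w,.426,.36,.035,.029,.045);print('bar',rect(P),len(P),np.median(P[:,2]))
go(.4254,.3598,.0198,.246)
E
```

```text
time: 11.62
tool_pos: [0.4268, 0.3604, 0.0646]
ee_rot: [-3.141, -0.002, 0.245]
wrist_force: [-0.2, -0.2, 0.2]
width: 0.0424
bar (array([428.5, 360.6]), array([11.8, 49.3]), 14.4) 1964 0.03586248177790467
tcp [0.4271 0.3609 0.0653] yaw 0.246 tilt [-3.141e+00 -3.000e-03] row total (shift first, then turn): [-1.9  0.7 45.5 -0. ] F [-0.4 -0.4  0. ] w 0.0421 t 11.675
```

```bash
python3 -m creep '[[[-1.7,0.7,30,0],[0,0,15,0],[0,0,0,0],[0,0,0,0]]]'; python3 -m creep '[[[0,0,0,0],[0,0,0,0],[0,0,0,0],[0,0,0,0]]]' 0
python3 - <<'E'
from h import *
go(.4254,.3598,.0198,.246)
E
```

```text
time: 12.18
tool_pos: [0.4246, 0.3602, 0.0193]
ee_rot: [-3.141, -0.001, 0.247]
wrist_force: [0.1, -0.2, -0.7]
width: 0.0428
time: 12.68
tool_pos: [0.4241, 0.3597, 0.0185]
ee_rot: [3.141, 0.0, 0.247]
wrist_force: [-0.1, 0.0, -0.3]
width: 0.012
tcp [0.4241 0.3597 0.0185] yaw 0.247 tilt [3.141 0.   ] row total (shift first, then turn): [ 1.3  0.2 -1.3  0.1] F [-0.1  0.  -0.3] w 0.012 t 12.675
```

```bash
python3 -m creep '[[[0,0,-30,0],[0,0,-50,0],[0,0,-50,0],[0,0,-50,0],[1,50,0,0],[1,50,0,0],[1,50,0,0],[1,50,0,0]]]'; python3 -m creep '[[[1,50,0,0],[0,50,0,0],[0,50,0,0],[0,22,0,0],[0,0,0,10],[0,0,0,10],[0,0,0,0],[0,0,0,0]]]'
python3 - <<'E'
from h import *
w=snap('wrist','w7');W=cloud(w)
S=np.array([.600,-.0056])
P,m=region(w,*S,.02,.097,.107);print('tip',len(P),P.mean(0) if len(P) else 0,rect(P) if len(P)>3 else 0)
P,m=region(w,*S,.045,.070,.093,95);print('dark',len(P),P.mean(0) if len(P) else 0);np.save('pics/dark.npy',P)
vs,us=np.where(m);print(us.min(),us.max(),vs.min(),vs.max())
go(.6,-.0056,.2,-.1)
E
```

```text
time: 13.68
tool_pos: [0.477, 0.1654, 0.1984]
ee_rot: [3.142, -0.0, 0.248]
wrist_force: [0.3, -0.6, -0.6]
width: 0.0114
time: 14.68
tool_pos: [0.5199, 0.0004, 0.1984]
ee_rot: [3.142, 0.0, -0.099]
wrist_force: [-0.1, -0.1, -1.1]
width: 0.0117
tip 307 [ 0.59715708 -0.00452274  0.10064749] (array([596.7,  -4.4]), array([10.2, 13.5]), 68.3)
dark 1113 [ 0.60688773 -0.00778594  0.07738525]
306 343 70 137
tcp [5.200e-01 5.000e-04 1.984e-01] yaw -0.099 tilt [3.142 0.   ] row total (shift first, then turn): [80.3 -1.9 -1.6  0. ] F [0.3 0.  0.3] w 0.0114 t 14.725
```

View pics/w7.png

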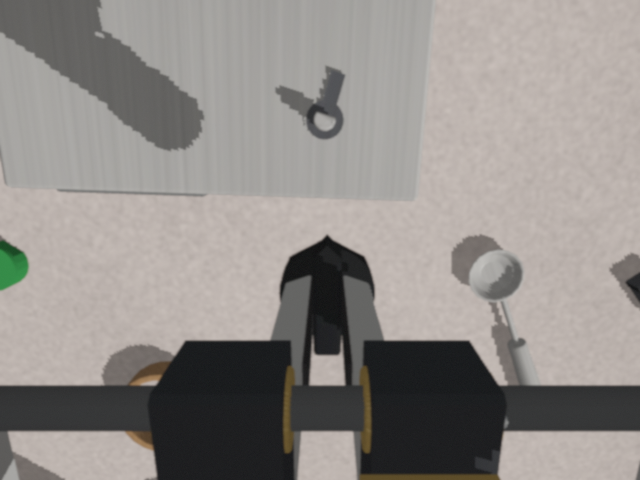

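The spindle is at (325,120), with its tab running to (334,70). I'm refining its axis and the flat's direction from the tip and the tab.

```bash
python3 - <<'E'
from h import *
w=load('w7')
P=np.load('pics/dark.npy')[:,:2];S=np.array([.599,-.0053])
d=P-S;r=np.hypot(*d.T)
for lo,hi in((.016,.022),(.022,.028),(.028,.034)):
    k=(r>lo)&(r<hi);c=P[k].mean(0);print('tab',k.sum(),np.round(c,4),np.degrees(np.arctan2(*(c-S)[::-1])))
k=(r>.016);q=P[k];c=q.mean(0);u=np.linalg.svd(q-c,full_matrices=False)[2][0];u*=np.sign(u[0]);n=np.array([-u[1],u[0]])
print('tab line',np.degrees(np.arctan2(u[1],u[0])),'S offset from line',(S-c)@n*1000, 'max along',((q-S)@u).max())
ring=P[r<.0125];print('ring',len(ring),cv2.minEnclosingCircle((ring*1000).astype(np.float32)))
T,m=region(w,.599,-.0053,.02,.0985,.104);q=(T[:,:2]-S)*1000
print('tip along u',np.percentile(q@u,[1,50,99]),'across',np.percentile(q@n,[1,50,99]))
# knob in hand: bar top
p,a,o=tool()
B,m=region(w,p[0],p[1],.04,p[2]+.008,p[2]+.03,75);print('bar',len(B),rect(B) if len(B)>9 else 0,'tcp',p,a,np.median(B[:,2]))
E
```

```text
tab 130 [ 0.6166 -0.0121] -21.242259388070757
tab 128 [ 0.6222 -0.0144] -21.36444258932176
tab 66 [ 0.6266 -0.016 ] -21.17364133285357
tab line -21.14721576145435 S offset from line 0.05263932289549899 max along 0.03167759259018306
ring 690 ((598.99267578125, -5.29060173034668), 12.484495162963867)
tip along u [-7.27226111 -1.87285471  2.51510934] across [-6.30025529  0.07329915  6.40205718]
bar 3257 (array([524.7,   5.2]), array([25.1, 48.6]), 0.1) tcp [5.19951797e-01 4.53777461e-04 1.98392968e-01] -0.09942372885656003 0.2157581168468728
```

```bash
python3 - <<'E'
from h import *
w=load('w7');p=np.array([.51995,.00045,.1984]);a=-.0994
B,m=region(w,p[0],p[1],.04,p[2]+.015,p[2]+.021,75);d=B[:,:2]-p[:2]
x=d@[np.cos(a),np.sin(a)]*1000;y=d@[np.sin(a),-np.cos(a)]*1000
for lo in range(-30,33,4):
    k=(x>lo)&(x<lo+4)
    if k.sum()>3:print(lo,k.sum(),np.percentile(y[k],[2,50,98]).round(1))
print(np.percentile(x,[.2,50,99.8]))
D,m=region(w,p[0],p[1],.06,p[2]-.02,p[2]+.003,75);d=D[:,:2]-p[:2];x=d@[np.cos(a),np.sin(a)]*1000;y=d@[np.sin(a),-np.cos(a)]*1000
print('skirt max x',np.percentile(x,99.5),'y',np.percentile(y,[.5,99.5]),np.median(D[:,2]))
A=np.array([.5988,-.0053]);f=-.372
go(*(A-.0013*np.array([np.cos(f),np.sin(f)])),.16,f)
E
```

```text
-22 65 [-5.3 -0.3  4.8]
-18 204 [-5.4 -0.3  4.8]
-14 230 [-5.8 -0.7  5.3]
-10 242 [-6.2 -0.3  5.2]
-6 246 [-6.2 -0.7  5.2]
-2 245 [-6.1 -0.3  5.1]
2 251 [-6.1 -0.7  5.1]
6 308 [-7.6 -0.5  6.4]
10 262 [-6.4 -0.7  5. ]
14 273 [-6.4 -0.3  5.4]
18 274 [-6.4 -0.7  5.4]
22 256 [-5.9 -0.3  4.9]
26 85 [-3.5 -0.7  2.1]
[-19.1390311    5.85139168  28.67911576]
skirt max x 25.911606487488914 y [-21.27352509  20.52791026] 0.19782505972141087
tcp [5.200e-01 5.000e-04 1.984e-01] yaw -0.099 tilt [3.142 0.   ] row total (shift first, then turn): [77.8 -2.5 38.4 15.6] F [0.3 0.  0.3] w 0.0114 t 14.725
```

```bash
python3 -m creep '[[[39,-1,0,0],[39,-1,0,0],[0,0,30,7.8],[0,0,30,7.8],[0,0,12,0],[0,0,0,0],[0,0,0,0],[0,0,0,0]]]'
python3 - <<'E'
from h import *
A=np.array([.5988,-.0053]);f=-.372
go(*(A-.001*np.array([np.cos(f),np.sin(f)])),.1055,f)
E
```

```text
time: 15.72
tool_pos: [0.5987, -0.0057, 0.1283]
ee_rot: [-3.141, -0.003, -0.373]
wrist_force: [0.0, -0.1, -0.7]
width: 0.0118
tcp [ 0.5987 -0.0057  0.1283] yaw -0.373 tilt [-3.141e+00 -3.000e-03] row total (shift first, then turn): [-1.1 -0.4 22.8 -0.1] F [ 0.  -0.1 -0.7] w 0.0118 t 15.725
```

```bash
python3 -m creep '[[[-1,0,5,0],[0,0,4,0],[0,0,3,0],[0,0,0,0],[0,0,0,0]]]';python3 -m creep '[[[0,0,3,0],[0,0,0,0],[0,0,0,0]]]'
```

```text
time: 16.35
tool_pos: [0.5969, -0.0052, 0.1145]
ee_rot: [3.142, -0.0, -0.374]
wrist_force: [0.9, 0.2, -0.4]
width: 0.0117
time: 16.73
tool_pos: [0.5969, -0.0052, 0.1114]
ee_rot: [3.142, 0.0, -0.374]
wrist_force: [-0.6, -0.4, 0.6]
width: 0.0116
```

The knob's underside is now 8 mm below the tip with no force, so it has entered. Continuing.

```bash
python3 -m creep '[[[0,0,3,0],[0,0,2,0],[0,0,0,0],[0,0,0,0]]]';python3 -m creep '[[[0,0,3,0],[0,0,0,0],[0,0,0,0]]]';python3 -m creep '[[[0,0,3,0],[0,0,0,0],[0,0,0,0]]]'
```

```text
time: 17.23
tool_pos: [0.5969, -0.0052, 0.1065]
ee_rot: [3.142, -0.0, -0.374]
wrist_force: [0.7, -0.5, -0.1]
width: 0.0116
time: 17.6
tool_pos: [0.5973, -0.0053, 0.1041]
ee_rot: [-3.141, -0.001, -0.374]
wrist_force: [0.5, -0.1, 2.3]
width: 0.0115
time: 17.98
tool_pos: [0.5973, -0.0053, 0.101]
ee_rot: [-3.141, -0.001, -0.374]
wrist_force: [0.3, 0.0, 3.6]
width: 0.0117
```

```bash
python3 -m creep '[[[0,0,2,0],[0,0,2,0],[0,0,0,0],[0,0,0,0]]]';python3 -m creep '[[[0,0,1,0],[0,0,1,0],[0,0,0,0],[0,0,0,0]]]'
python3 - <<'E'
from h import *
w=snap('wrist','w8');s=snap('scene','scene3');go(.597,-.0053,.097,-.372)
p,a,o=tool()
B,m=region(w,p[0],p[1],.04,p[2]+.008,p[2]+.03,75);print('bar top z',np.median(B[:,2]),'tcp z',p[2])
a=cv2.resize(s['color'][190:290,290:390,::-1],(400,400),interpolation=2);b=cv2.resize(w['color'][130:480,145:495,::-1],(400,400))
cv2.imwrite('pics/fin.png',np.hstack([a,b]))
E
```

```text
time: 18.48
tool_pos: [0.5973, -0.0053, 0.0976]
ee_rot: [-3.141, -0.002, -0.374]
wrist_force: [-1.2, 1.0, 6.9]
width: 0.0118
time: 18.98
tool_pos: [0.5974, -0.0053, 0.0972]
ee_rot: [-3.141, -0.002, -0.374]
wrist_force: [-3.1, 0.5, 11.8]
width: 0.0118
tcp [ 0.5974 -0.0053  0.0972] yaw -0.374 tilt [-3.141e+00 -2.000e-03] row total (shift first, then turn): [-0.4  0.2  0.2 -0.1] F [-3.2  0.  13.2] w 0.0118 t 19.075
bar top z 0.11467859586912549 tcp z 0.09723117222929203
```

View pics/fin.png

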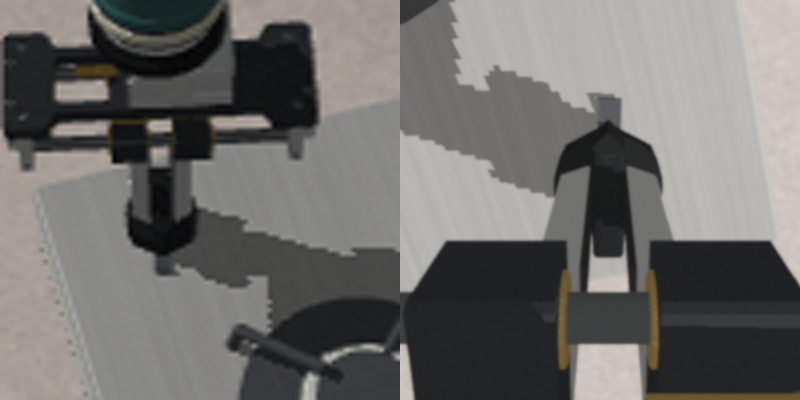

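The nose lies over the tab, visible past it at (608,108). The bar top is at 0.1147 m against 0.115 m expected when fully pressed. A last numeric check of the drawer and the surroundings, then I hand in.

```bash
python3 - <<'E'
from h import *
s=load('scene3');s0=load('scene0')
P,m=region(s,.56,.151,.07,.042,.054);print('panel t',np.percentile(P[:,:2]@[.9914,-.1305],[5,50,95]) if len(P) else 'none',len(P))
A,B=cloud(s0),cloud(s);m=(np.abs(A-B).max(-1)>.015)&(A[...,2]>.01)&(A[...,2]<.12)
n,l,st,c=cv2.connectedComponentsWithStats(m.astype(np.uint8))
print([(c[i].round().tolist(),int(st[i,4])) for i in range(1,n) if st[i,4]>25])
go(.597,-.0053,.097,-.372);ticket.close_job()
E
```

```text
panel t none 0
[([234.0, 96.0], 40), ([294.0, 126.0], 80), ([346.0, 164.0], 197), ([421.0, 167.0], 153), ([367.0, 208.0], 795), ([331.0, 239.0], 325), ([181.0, 270.0], 126)]
tcp [ 0.5974 -0.0053  0.0972] yaw -0.374 tilt [-3.141e+00 -2.000e-03] row total (shift first, then turn): [-0.4  0.2  0.2 -0.1] F [-3.2  0.  13.2] w 0.0118 t 19.075
the job is handed in; nothing more can be done
```

```bash
python3 - <<'E'
from h import *
for f in('scene0','scene2','scene3'):
    B=cloud(load(f))[150:182,334:370];k=(B[...,2]>.018)&(B[...,2]<.03);print(f,'median z',np.nanmedian(B[...,2]).round(3),'roll rim pts',k.sum(),np.nanmedian(B[k],0).round(4) if k.sum() else '')
E
```

```text
scene0 median z 0.003 roll rim pts 238 [0.3419 0.1788 0.024 ]
scene2 median z 0.009 roll rim pts 176 [0.3602 0.1655 0.0244]
scene3 median z 0.362 roll rim pts 93 [0.3726 0.2028 0.0242]
```

```bash
python3 - <<'E'
from h import *
for f in('scene0','w5'):
    P,m=region(load(f),.333,.184,.065,.02,.028);print(f,len(P),cv2.minEnclosingCircle((P[:,:2]*1000).astype(np.float32)))
E
```

```text
scene0 193 ((339.9493408203125, 177.87783813476562), 47.321929931640625)
w5 2721 ((338.7744445800781, 180.40191650390625), 45.53795623779297)
```

The job is handed in: the battery is in the shut drawer, and the knob is on the spindle and still held pressed to its stop. It took 19 s of the 72 s.

**What I did**
- **Battery:** I took the right-most one and laid it flat on the tray floor. Its top measured 31.5 mm, which is exactly 14 + 17.5 mm.
- **Drawer:** I pushed it until the force rose at its hard stop. From the wrist camera its face was then about 6 mm ahead of the cooker's front, as it should be when shut.
- **Knob:** I turned the smaller black knob so its nose matched the spindle's tab, at about -21.4°. It went 14 mm down over the spindle with no force.
- **Press:** The spring force then rose from 2.3 to 3.6 to 6.9 N. The last push ended on the hard stop at about 12–13 N. The bar top measured 114.7 mm against 115 mm expected when fully pressed.

**Last checks**
- **Drawer at the end:** The final scene-camera check found no points on the panel, probably because the arm hid it. That leaves the wrist view right after the push as the evidence that it is shut.
- **Other things on the table:** The before/after comparison also flagged the tape roll. The arm was in front of it in the last picture. A wrist view after the drawer push puts it within about 3 mm of where it started, which is about the measuring error. The other changes it flagged are the things I moved and places where the arm itself shows.

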